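# Lock the alternator pulley with the locking pin

## Task

Take the red-handled locking pin out of its wooden holder and push it through the hole in the zinc pulley. Pressing only lightly, turn the pulley with the pin until the pin finds the hidden locking hole in the alternator housing underneath, then push it fully home so that its handle sits on the pulley, and let go. Never force the pin (no more than about 3 kg of push), and leave the rotor and the two brush holders where they are.

Things in the scene. Friction and masses are not known exactly. Their poses are not given: they have to be found in the camera images.
- pin: Locking pin, loose, standing in the holder at the start. Steel shank 10 mm in diameter, 45 mm long, the lowest 2 mm tapering to a flat tip 9 mm wide; above it a round red handle 20 mm in diameter, 40 mm tall. Origin: centre of the tip; z runs up along the pin, so the handle reaches from z = 45 to 85 mm. About 70 g.
- holder: Fixed wooden block 64 x 64 mm, 52 mm tall, with a 13 mm hole in its top, 50 mm deep, in which the pin stands, its handle resting on the block. Origin: centre of the underside, under the hole; z up.
- housing: Cast-aluminium alternator end housing, fixed to the bench: a drum 160 mm in diameter, 48 mm tall, with one mounting ear. Origin: centre of the underside, on the pulley's axis; z up; the x axis points at the ear.
- ear (a point): Centre of the top of the ear's boss (34 mm in diameter), 110 mm from the housing's axis, 39 mm above the housing's origin.
- face (a point): Centre of the housing's flat top face, 48 mm up, covered by the pulley. It has one hidden vertical locking hole, 12.5 mm in diameter, 40 mm from the axis. Drilled by hand, it lies anywhere within 0.6 rad to either side of the ear's direction; no reading gives its place. 8 mm down it a tight rubber cup is met, which the pin pushes ahead with about 8 N; the pin stays where it is if let go half way.
- pulley (a joint): Zinc-plated steel pulley, 122 mm in diameter, 20 mm thick, turning easily (about 1.5 N at its hole) on the housing's vertical axis; underside 50 mm, top face 70 mm above the housing's origin; the nut at its centre stands 7 mm higher. Value in rad, growing counter-clockwise from above; 0 when its hole points at the ear. It starts at 0.85 to 1.3.
- pulley_hole (a point): Centre of the mouth, in the pulley's top face, of its one vertical through hole: 12.5 mm in diameter, 20 mm deep, 40 mm from the pulley's axis. With the pin fully home, the handle rests on this face and the tip is 45 mm below it.
- rotor: Bystander: loose rotor standing upright, steel drum 88 mm in diameter and 50 mm tall, shaft with copper commutator above to 122 mm. Origin: centre of the underside.
- brush_holder_a: Bystander: loose black plastic brush holder, 42 x 36 x 18 mm, two carbon brushes sticking out at its +x end. Origin: centre of the underside of its body.
- brush_holder_b: Bystander: a second brush holder like the first.
Not all that is in view belongs to the job. Of the things like the holder, leave any that is turquoise; of the rest the smaller one is meant.

How it is judged:
On the way, in this order (a step that is already met when the one before it is completed fails the run):
1. the pin is drawn up out of its holder (z of pin in the frame of holder above 0.055 m), for 0.1 s.
2. the pin's tip is inside the pulley's hole (z of pin in the frame of housing below 0.064 m and horizontal distance between pin and pulley_hole below 0.004 m), for 0.1 s.
At the end, for the whole second after the job is handed in: The pin stands upright (within 0.08 rad) and at rest through the pulley's hole (its tip within 4 mm of the hole's axis) and home in the locking hole below: its tip less than 27.5 mm above the housing's underside, i.e. the handle within 2.5 mm of the pulley's face; released (z of pin in the frame of housing below 0.0275 m and horizontal distance between pin and pulley_hole below 0.004 m and angle between pin's own z axis and vertical below 0.08 rad and linear speed of pin below 0.02 m/s); the robot touches nothing.
It fails at once if the pin is pressed against the housing or pulley with more than 30 N (contact force between pin and housing above 30 N).
It fails at once if the rotor or a brush holder is shifted by more than 20 mm (distance of any of rotor, brush_holder_a, brush_holder_b from where it was at the start of the episode above 0.02 m).
It also fails if it takes over 70 s, if anything falls off the work surface, if the arm or the gripper's body presses on something with over 40 N, if the wrist force passes 120 N, or if a joint passes its speed limit or range.

## Robot

A 6-joint arm with a two-finger parallel gripper is mounted at the origin on the work surface. World frame = base frame: x ahead of the robot, y to its left, z up, the work surface at z = 0. Lengths are in m, angles in rad, forces in N, time in s.
With the tool pointing down it reaches from about 0.275 to 0.875 m from the base axis. Payload 12.5 kg.
Tool frame: the origin (TCP) lies on the centre line of the jaws, within the pads' length; the fingertips stand r.finger_overhang ahead of it and the grasp point (between the pads) lies 3 mm ahead of it (r.finger_overhang is the distance from the TCP to the fingertips, in m); z points along the fingers, y is the direction in which the jaws open and shut (so a half turn about z gives the same grasp; the last joint's range is limited). The gripper opens to 85 mm and grips with 20 to 120 N. Pads are 22 mm wide; open, the fingers measure 114 mm over their backs; the gripper's body (76 mm by 85 mm) begins 54 mm behind the grasp point. The pads swing forward as they close: fully open they stand 13 mm farther back than shut.
Start: joints at [1.128, 0.351, 1.652, -0, 1.139, -0.085], TCP at [0.193, 0.515, 0.253] pointing down, gripper open.
Joint ranges: [-2.75, 2.75], [-0.79, 2.1], [0.01, 2.65], [-1.57, 4.71], [0.07, 3.14], [-2.87, 2.87]. Speed limits (rad/s): [2.22, 2.22, 2.79, 3.14, 3.14, 3.14].

## Interface

Orientations are given as a unit quaternion [x, y, z, w].
In Python, from cell import r, optics gives the robot as it stands. The module is installed in compiled form; this text tells all that it offers. Calls block until the motion is done:
- r.move_to(position, orientation): joint-space move of the TCP to a pose.
- r.move_linear(position, rot=None, vel=0.15): straight line of the TCP; rot=None keeps the orientation; vel is the mean speed in m/s.
- r.set_joints(angles): joint-space move.
- r.set_gripper(opening, squeeze=None): opening from 0.0 (shut) to 1.0 (fully open); squeeze is the grip in N (None keeps the last); returns when the fingers have stopped.
- r.sleep(seconds).
- r.inverse_kinematics(position, orientation): joint angles nearest the present ones, or None.
- optics.get_image(name): name is "side" or "top"; returns a dict with "pixels" (400x640x3 uint8, red, green, blue), "depth" (400x640 float32, m along the optical axis (not along the pixel's ray), 0 where there is no reading), "fx", "fy", "cx", "cy" (pixels), "camera_from_world" (4x4, takes a point from world to camera coordinates). Camera axes: x right, y down, z forward; pixel columns grow to the right and rows downward; lengths in m; the calibration is good to about 2 mm. A picture is of the moment at which its call begins.
A pose or a line that the arm cannot do raises r.PlanningError and nothing moves.
- r.hand_in(): hands the job in, once; it reports no verdict.
Readings, each from a call of its own:
- r.current_t(): time.
- r.current_q(): joint angles.
- r.current_qvel(): joint speeds.
- r.current_effort(): joint torques, N m.
- r.current_tool_pos(): TCP position.
- r.current_ee_rot(): TCP orientation.
- r.current_contact_force(): force on the tool from outside, world axes, zero at the start.
- r.current_torque(): the same for the moment, N m.
- r.current_opening(): opening from 0.0 (shut) to 1.0 (fully open).
Only numpy, scipy, OpenCV 4.12 (cv2) and the standard library are available. Lean on these libraries where they do the work, as an engineer would, in place of code of your own. Each camera call takes 0.05 s, during which the arm holds its last target. There are 200 camera calls.

## Working session

There is one attempt and no reset: what is moved stays moved. The work goes in short steps, each a Python script; the robot and the scene stay as the last script left them, time stands still between calls to the robot, and variables do not carry over. Pictures are saved under pics/ and viewed, about 8 in all and at most 12, crops included, and the job is handed in when it is done.

```bash
mkdir -p pics; cat > h.py <<'E'
import numpy as np, cv2
from cell import r, optics
def shot(n): return optics.get_image(n)
def save(im,f,box=None,s=1):
    p=im["pixels"][:,:,::-1]
    if box: p=p[box[1]:box[3],box[0]:box[2]]
    cv2.imwrite(f,cv2.resize(p,None,fx=s,fy=s,interpolation=cv2.INTER_CUBIC))
def ray(im,u,v,z):
    T=np.linalg.inv(im["camera_from_world"]); d=T[:3,:3]@np.array([(u-im["cx"])/im["fx"],(v-im["cy"])/im["fy"],1])
    c=T[:3,3]; return c+d*(z-c[2])/d[2]
def world(im):
    v,u=np.mgrid[0:400,0:640]; d=im["depth"].astype(float)
    P=np.stack([(u-im["cx"])/im["fx"]*d,(v-im["cy"])/im["fy"]*d,d],-1)
    T=np.linalg.inv(im["camera_from_world"]); return P@T[:3,:3].T+T[:3,3]
def proj(im,p):
    q=im["camera_from_world"]@np.append(p,1); return q[0]/q[2]*im["fx"]+im["cx"],q[1]/q[2]*im["fy"]+im["cy"]
E
python3 - <<'E'
from h import *
for n in("top","side"):
    im=shot(n); save(im,f"pics/{n}0.png",None,1.25); np.save(f"{n}.npy",im,allow_pickle=True)
    print(n,im["fx"],np.linalg.inv(im["camera_from_world"]).round(3).tolist())
print(r.finger_overhang,r.current_ee_rot(),r.current_contact_force(),r.current_t())
E
```

```text
top 362.7966618782526 [[-0.003, -0.994, 0.11, 0.452], [-1.0, 0.0, -0.025, -0.062], [0.025, -0.11, -0.994, 0.878], [0.0, 0.0, 0.0, 1.0]]
side 437.65128288773906 [[0.935, -0.191, 0.297, 0.28], [-0.353, -0.494, 0.795, -0.8], [-0.005, -0.848, -0.529, 0.581], [0.0, 0.0, 0.0, 1.0]]
0.022 [ 1.77934945e-01  9.84042118e-01 -4.94144179e-04 -1.46281701e-04] [-0.46913356 -0.76752879 -1.3210477 ] 0.1
```

View pics/top0.png

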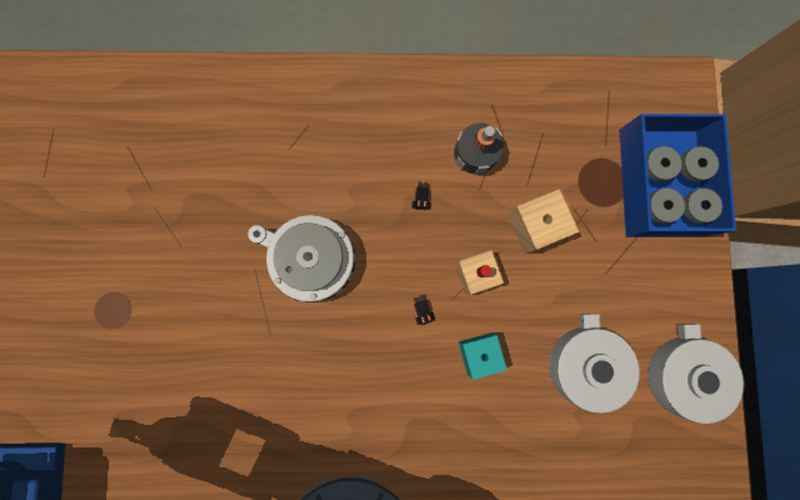

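View pics/side0.png

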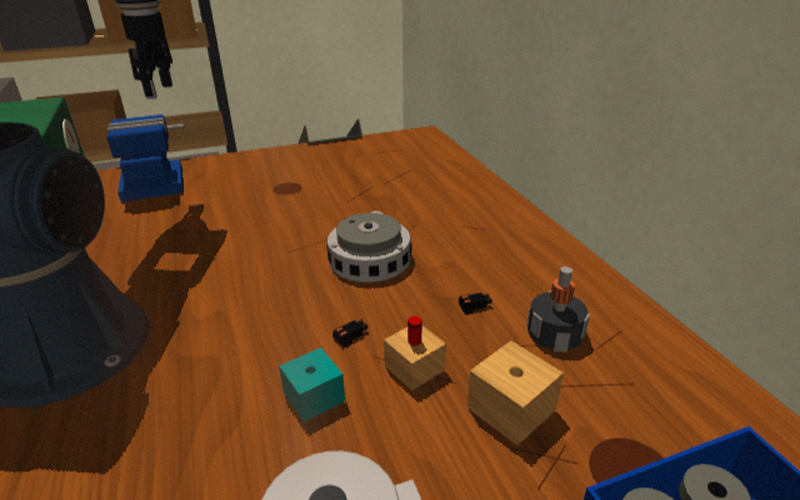

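```bash
python3 - <<'E'
from h import *
im=np.load("top.npy",allow_pickle=True).item(); sd=np.load("side.npy",allow_pickle=True).item()
W=world(im); p=im["pixels"].astype(int)
sub=np.zeros((400,640),bool); sub[160:250,190:300]=1
m=(sub&(abs(W[...,2]-.07)<.006)).astype(np.uint8)
c=max(cv2.findContours(m,0,2)[0],key=cv2.contourArea); (u,v),rad=cv2.minEnclosingCircle(c); M=cv2.moments(c)
print("pulley z",np.median(W[m>0][:,2]),u,v,rad); A=ray(im,u,v,.07); print("axis circ",A,"mom",ray(im,M['m10']/M['m00'],M['m01']/M['m00'],.07))
el=cv2.fitEllipse(c); print("ellipse",el,ray(im,*el[0],.07))
g=p.sum(2); hm=np.zeros_like(m); cv2.circle(hm,(int(u),int(v)),int(rad*.85),1,-1); cv2.circle(hm,(int(u),int(v)),int(rad*.4),0,-1)
d=(hm>0)&(g<np.median(g[hm>0])*.75); n,l,s,cc=cv2.connectedComponentsWithStats(d.astype(np.uint8))
for i in range(1,n):
  if s[i,4]>5: w=ray(im,*cc[i],.07); print("hole",cc[i],s[i,4],w,np.hypot(*(w-A)[:2]))
e=(sub&(abs(W[...,2]-.039)<.006)).astype(np.uint8); e[:,225:]=0;
c=max(cv2.findContours(e,0,2)[0],key=cv2.contourArea); (u,v),rad=cv2.minEnclosingCircle(c); E_=ray(im,u,v,.039); print("ear",u,v,rad,E_,np.hypot(*(E_-A)[:2]),np.arctan2(*(E_-A)[1::-1]))
# pin top / holder
for nm,I,box,zz in(("top",im,(350,190,420,250),.092),("side",sd,(300,245,370,300),.092)):
  q=I["pixels"].astype(int); red=((q[...,0]>90)&(q[...,1]<45)&(q[...,2]<45)); b=np.zeros_like(red); b[box[1]:box[3],box[0]:box[2]]=1; red&=b
  WW=world(I); t=red&(WW[...,2]>.085)
  print(nm,red.sum(),t.sum(),WW[...,2][red].max(),WW[red].mean(0),np.argwhere(t).mean(0)[::-1],ray(I,*np.argwhere(t).mean(0)[::-1],zz))
sub[:]=0; sub[190:245,355:415]=1
m=(sub&(abs(W[...,2]-.052)<.006)).astype(np.uint8); c=max(cv2.findContours(m,0,2)[0],key=cv2.contourArea); R=cv2.minAreaRect(c)
B=np.array([ray(im,*k,.052) for k in cv2.boxPoints(R)]); print("holder",R,B.mean(0),B[:,:2],np.median(W[m>0][:,2]))
a=im["pixels"]; x=cv2.resize(a[150:260,180:310],None,fx=3,fy=3); y=cv2.resize(a[140:310,350:470],None,fx=3,fy=3)
o=np.zeros((510,760,3),np.uint8); o[:330,:390]=x; o[:510,400:760]=y; cv2.imwrite("pics/c1.png",o[...,::-1])
E
```

```text
pulley z 0.07057276766110177 245.6311492919922 205.18443298339844 27.609905242919922
axis circ [0.52388319 0.07392533 0.07      ] mom [0.52366458 0.0737634  0.07      ]
ellipse ((245.64710998535156, 205.2572784423828), (53.405540466308594, 54.44422912597656), 61.48659896850586) [0.5237204  0.07388699 0.07      ]
hole [229.875 215.   ] 16 [0.50206576 0.10830347 0.07      ] 0.04071678218399275
ear 208.0 188.09091186523438 10.216357231140137 [0.56646918 0.16668647 0.039     ] 0.10206956815270544 1.1404063612909785
top 59 51 0.09427823058530771 [ 0.49739709 -0.2381546   0.08964698] [388.07843137 216.1372549 ] [ 0.49774163 -0.23925559  0.092     ]
side 73 70 0.09543406855018488 [ 0.49721353 -0.24021069  0.09122722] [331.22857143 256.2       ] [ 0.49723444 -0.24034227  0.092     ]
holder ((384.20001220703125, 217.59999084472656), (27.828041076660156, 28.46049690246582), 71.56504821777344) [ 0.49687463 -0.23930609  0.052     ] [[ 0.51673952 -0.1985178 ]
 [ 0.53745233 -0.26129505]
 [ 0.47679484 -0.27990432]
 [ 0.45651185 -0.21750717]] 0.052276689568589996
```

View pics/c1.png

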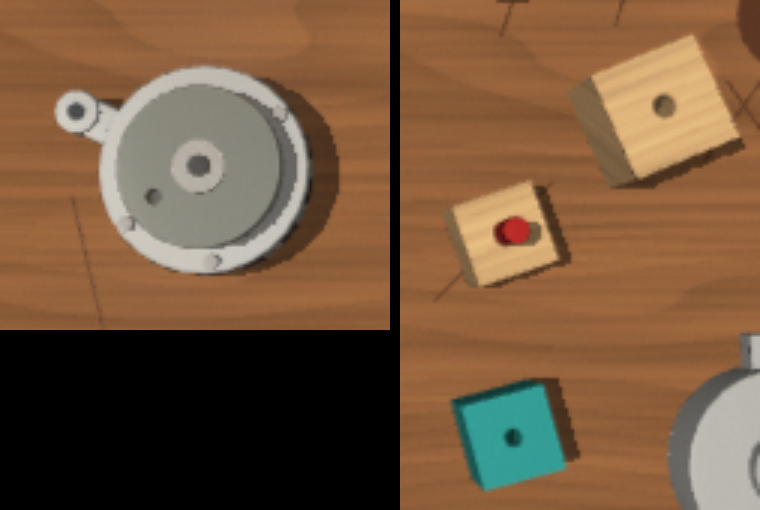

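Candidates for the holder: the turquoise block (485,356) is excluded. Of the wooden ones, the large block is at (547,220) and the small one at (483,271). I take the small one, and it also carries the red pin. The pulley hole is at raw px (230.5,215) and the ear boss at (205,187). Next is the grasp.

```bash
python3 - <<'E'
from h import *
Q=[0.17794,0.98404,0,0]; Q=list(np.array(Q)/np.linalg.norm(Q))
P=np.array([.4975,-.2397])
r.move_to([*P,.20],Q); r.move_linear([*P,.082],vel=.1)
print(r.current_contact_force(),r.current_tool_pos())
r.set_gripper(0.0,60); print("open",r.current_opening(),r.current_contact_force())
r.move_linear([*P,.17],vel=.1); print(r.current_contact_force())
r.move_linear([.5024,.1077,.165],vel=.25)
print(r.current_tool_pos(),r.current_q(),r.current_t(),r.current_opening())
r.sleep(.4); print(r.current_contact_force())
o=[]
for n,b in(("top",(180,130,340,260)),("side",(220,80,380,210))):
    im=shot(n); np.save(n+"1.npy",im,allow_pickle=True); x,y,X,Y=b; o.append(cv2.resize(im["pixels"][y:Y,x:X],None,fx=2.5,fy=2.5))
cv2.imwrite("pics/g.png",np.hstack(o)[...,::-1])
E
```

```text
[0.40579321 0.3489705  0.60893676] [ 0.49781815 -0.23988249  0.08258507]
open 0.21066579053686027 [-1.17121857  0.82006969  3.98153218]
[ 0.23538552 -0.10659343 -1.41170401]
[0.50236453 0.1069915  0.1649708 ] [ 1.19241113e-01  4.00057701e-01  1.82786324e+00 -1.50132285e-04
  9.13804417e-01 -1.09289471e+00] 7.5 0.2157558154165032
[-0.86027752  0.45596816 -0.65469089]
```

View pics/g.png

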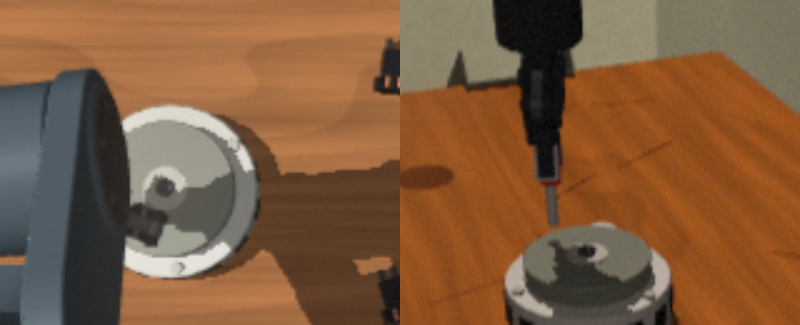

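```bash
python3 - <<'E'
from h import *
a=np.load("side.npy",allow_pickle=True).item(); b=np.load("side1.npy",allow_pickle=True).item()
g=a["pixels"].astype(float).mean(2)[168:188,268:300]
u,v=proj(a,np.array([.5024,.1077,.07])); print("expected hole px",u,v,"axis",proj(a,np.array([.5238,.0739,.077])))
print(g[4:14,6:22].astype(int))
q=b["pixels"].astype(int)
print("shank rows:"); 
for y in range(156,174): print(y,q[y,274:289].sum(1)//3, (q[y,274:289,0]-q[y,274:289,2]))
print("expected tip",proj(b,np.array([.5024,.107,.0894])), "z+30", proj(b,np.array([.5024,.107,.1194])))
E
```

```text
expected hole px 281.1250712574115 177.27187647721206 axis (np.float64(293.5795778669938), np.float64(179.54116046255618))
[[ 76  75  81  82  79  84  88  91  94  96  93  98  99  94 100  96]
 [ 80  77  74  85  86  92  96  98  99  98  99 101  99 101  99  98]
 [ 73  59  84  94  95  98  98  99  97 102  97  98  99  96  99  99]
 [ 86  80  93  99  98 101  97  95  92  98  94  97  98 100  98 102]
 [ 95 100  99  99  97  84  70  63  66  72  94  98  98  99  98 100]
 [ 98  98  95 102  97  70  46  45  46  56  94 101 101  96  97  98]
 [ 98 100  99  97 101  84  80  83  81  86  99  97  98  98 112 127]
 [ 97  97 100 102  99 100  99  97 103 100  99 100 103 112 133 142]
 [100  97 100  96  98 100  99 100  98  98  97  99 108 131 141 147]
 [ 99 100  97  99  98  97  97  97 100  97  96 102 115 140 148 145]]
shank rows:
156 [83 84 88 86 68 71 77 67 74 87 88 76 70 68 71] [118 118 117 117  44  16  14  15  67 127 126 105 101  99  96]
157 [81 79 85 85 67 74 80 70 72 76 81 80 74 84 82] [120 120 117 119  50  16  11  13  63 106 114 113 112 117 115]
158 [84 83 85 86 71 71 72 72 58 63 86 89 86 83 82] [120 116 118 118 
[... 1227 characters left out ...]
116 120 121 126 126  55  14  14  11  80 117 118 115 117 126]
170 [81 82 86 88 89 83 82 80 77 78 83 86 87 89 91] [117 116 123 124 123 104  64  44  77 102 118 115 101  89  88]
171 [ 83  80  88  85  88  91  82  83  87  90  94 101  96 105 103] [114 119 118 124 126 121 114 101 105  93  73  58  52  41  37]
172 [ 80  82  83  82  87  90  93 102  99 104 102 104 107 103 105] [117 116 115 117 121 127  94  59  48  43  31  19  18  20  20]
173 [ 78  84  80  91  95 101 103 107 105 103 107 106 105 105 106] [119 116 114  89  89  62  44  23  21  21  19  18  20  20  20]
expected tip (np.float64(280.7194623328354), np.float64(170.2919193377741)) z+30 (np.float64(279.9519176034439), np.float64(159.017289336054))
```

```bash
cat >> h.py <<'E'
def fz0(n=5):
    f=[]
    for _ in range(n): f.append(r.current_contact_force()); r.sleep(.03)
    return np.mean(f,0)
E
python3 - <<'E'
from h import *
b=fz0(); print("base",b)
P=np.array([.50165,.1080]); r.move_linear([*P,.148],vel=.06); r.sleep(.1)
print(r.current_tool_pos(),fz0(3)-b)
z=.148
while z>.1345:
    z-=.0015; r.move_linear([*P,z],vel=.03); f=fz0(2)-b
    print(round(z,4),r.current_tool_pos().round(4),f.round(1),r.current_t())
    if f[2]>6 or np.hypot(*f[:2])>12: print("contact"); break
np.save("base.npy",b)
E
```

```text
base [-0.03832164 -0.05424345 -0.64713259]
[0.50173146 0.1080048  0.1480719 ] [-0.02048939  0.08596981  0.02177803]
0.1465 [0.5016 0.108  0.1465] [ 0.4 -0.1 -0.3] 9.1167
0.145 [0.5016 0.108  0.145 ] [ 0.3  0.2 -0.3] 9.4333
0.1435 [0.5016 0.108  0.1435] [ 0.2 -0.1  0.1] 9.75
0.142 [0.5016 0.108  0.142 ] [ 0.4 -0.2  0.1] 10.0667
0.1405 [0.5016 0.108  0.1405] [-0.   0.2  0.2] 10.3833
0.139 [0.5016 0.108  0.139 ] [ 0.3 -0.2  0. ] 10.7
0.1375 [0.5016 0.108  0.1375] [-0.2  0.1  0.1] 11.0167
0.136 [0.5016 0.108  0.136 ] [-0.5 -0.   0.8] 11.3333
0.1345 [0.5016 0.108  0.1344] [ 0.2 -0.3  0.3] 11.65
```

```bash
cat > srch.py <<'E'
from h import *
b=np.load("base.npy"); C=np.array([.5235,.0739])
p=r.current_tool_pos(); a=np.arctan2(*(p[:2]-C)[::-1]); R=np.hypot(*(p[:2]-C)); print("start az",a,"R",R)
z=.130; rad=R
def go(a,rad,z,v=.03):
    u=np.array([np.cos(a),np.sin(a)]); r.move_linear([*(C+rad*u),z],vel=v)
    f=fz0(2)-b; return f[2],f[:2]@u,f[:2]@np.array([-u[1],u[0]])
print(go(a,rad,z))
while a>1.82:
    a=max(a-.04,1.82); F=go(a,rad,z,.05); rad+=np.clip(F[1]*1e-4,-4e-4,4e-4); 
    if abs(F[0])>10 or abs(F[1])>15: print("force",F); raise SystemExit
print("at",a,rad,F,r.current_t())
while True:
    z-=.0005 if z<.126 else .001; F=go(a,rad,z)
    if F[0]>2.5 or z<.117: break
print("contact z",z,F,r.current_t()); zc=z
if z<.1195: raise SystemExit
log=[]
while a>.46 and r.current_t()<48:
    a-=.03; F=go(a,rad,z,.04); rad+=np.clip(F[1]*1e-4,-3e-4,3e-4)
    if F[0]<2: z-=.0004
    elif F[0]>5: z+=.0003
    log.append([a,rad*1e3,z*1e3,*F]); 
    if F[0]>15 or np.hypot(*F[1:])>20 or z<zc-.0019: break
print(np.array(log).round(2)); print(r.current_t(),r.current_tool_pos())
E
python3 srch.py
```

```text
start az 2.1409855260039437 R 0.04051180816218388
(np.float64(0.2008857103879173), np.float64(-0.4220525045455801), np.float64(0.17298588985102775))
at 1.82 0.03990368316098077 (np.float64(0.05707077323003751), np.float64(0.024282206421648765), np.float64(0.15317436375409618)) 14.8667
contact z 0.123 (np.float64(4.009207546305874), np.float64(0.030173509551437855), np.float64(0.6201347819472836)) 17.7167
[[ 1.790e+00  3.979e+01  1.233e+02  6.960e+00 -1.170e+00  3.370e+00]
 [ 1.760e+00  3.973e+01  1.233e+02  3.720e+00 -5.500e-01  3.400e+00]
 [ 1.730e+00  3.967e+01  1.229e+02  1.630e+00 -6.500e-01  1.920e+00]
 [ 1.700e+00  3.959e+01  1.232e+02  7.500e+00 -8.000e-01  5.480e+00]
 [ 1.670e+00  3.960e+01  1.232e+02  3.090e+00  1.500e-01  2.320e+00]
 [ 1.640e+00  3.957e+01  1.232e+02  2.280e+00 -3.300e-01  2.330e+00]
 [ 1.610e+00  3.949e+01  1.232e+02  3.610e+00 -7.500e-01  2.560e+00]
 [ 1.580e+00  3.944e+01  1.232e+02  2.480e+00 -5.100e-01  2.850e+00]
 [ 1.550e+00  3.946e+01  1.232e+02  3.180e+00  2.300e-01  2.840e+00]
 [ 1.520e+00  3.947e+01  1.232e+02  3.180e+00  2.000e-02  2.030e+00]
 [
[... 235 characters left out ...]
e+02  1.510e+00  4.100e-01  1.660e+00]
 [ 1.370e+00  3.944e+01  1.231e+02  7.070e+00  4.000e-02  4.650e+00]
 [ 1.340e+00  3.943e+01  1.231e+02  3.700e+00 -1.100e-01  2.360e+00]
 [ 1.310e+00  3.948e+01  1.227e+02  1.690e+00  4.400e-01  1.280e+00]
 [ 1.280e+00  3.958e+01  1.223e+02  6.600e-01  1.050e+00  9.000e-01]
 [ 1.250e+00  3.961e+01  1.219e+02 -5.500e-01  2.500e-01  1.180e+00]
 [ 1.220e+00  3.964e+01  1.215e+02  1.000e-01  3.500e-01  1.160e+00]
 [ 1.190e+00  3.977e+01  1.211e+02  1.130e+00  1.270e+00  3.870e+00]
 [ 1.160e+00  3.992e+01  1.211e+02  2.490e+00  1.560e+00  7.130e+00]
 [ 1.130e+00  4.002e+01  1.207e+02  1.520e+00  1.000e+00  4.910e+00]]
25.0 [0.53997283 0.11011114 0.1208443 ]
```

The contact force vanished and the pin sank at azimuth ≈1.28–1.22, then the tangential force rose at the far wall, so the locking hole is found. I'll back up and push home under guard.

```bash
cat > push.py <<'E'
from h import *
b=np.load("base.npy"); C=np.array([.5235,.0739]); a=1.22; rad=.0398; z=.1209
def go(v=.03):
    u=np.array([np.cos(a),np.sin(a)]); r.move_linear([*(C+rad*u),z],vel=v)
    f=fz0(2)-b; return np.array([f[2],f[:2]@u,f[:2]@np.array([-u[1],u[0]])])
F=go(); print(F)
while z>.0990:
    z-=.001; F=go(); print(round(z,4),r.current_tool_pos()[2].round(4),F.round(1),round(a,3),round(rad,5))
    if F[0]>14: break
    rad+=np.clip(F[1]*1e-4,-4e-4,4e-4); a+=np.clip(F[2]*1e-4,-4e-4,4e-4)/.04
print(r.current_t())
E
python3 push.py
```

```text
[ 0.09965876 -0.0062913   0.15945134]
0.1199 0.1199 [0.6 0.6 0.5] 1.22 0.0398
0.1189 0.1189 [ 0.  -0.4 -0. ] 1.221 0.03986
0.1179 0.1179 [ 0.1 -0.1  0.2] 1.221 0.03982
0.1169 0.1169 [ 0.2 -0.   0.2] 1.222 0.03981
0.1159 0.1159 [0.4 0.2 0.2] 1.222 0.03981
0.1149 0.1151 [ 3.4 -0.  -0.2] 1.223 0.03982
0.1139 0.1142 [ 5.7 -0.5  0.6] 1.222 0.03982
0.1129 0.1133 [ 6.1 -0.3  1.1] 1.224 0.03977
0.1119 0.1123 [ 6.6 -0.7  0.4] 1.226 0.03974
0.1109 0.1113 [5.6 0.1 0.7] 1.227 0.03967
0.1099 0.1104 [ 5.8  0.1 -0.1] 1.229 0.03969
0.1089 0.1094 [6.5 0.2 0.5] 1.229 0.0397
0.1079 0.1084 [ 5.8  0.1 -0.4] 1.23 0.03972
0.1069 0.1073 [ 6.6 -0.6  0.4] 1.229 0.03973
0.1059 0.1064 [ 6.3  0.1 -0.1] 1.23 0.03966
0.1049 0.1054 [ 6.1  0.2 -0.2] 1.23 0.03968
0.1039 0.1044 [ 6.4 -0.2  0.4] 1.229 0.03969
0.1029 0.1034 [ 6.5  0.5 -0. ] 1.23 0.03967
0.1019 0.1024 [ 6.  -0.1  0.6] 1.23 0.03973
0.1009 0.1014 [ 6.2 -0.2 -0.2] 1.232 0.03972
0.0999 0.1004 [ 6.5 -0.   0.5] 1.231 0.0397
0.0989 0.1002 [15.8 -1.8  2.1] 1.232 0.0397
32.3
```

```bash
python3 - <<'E'
from h import *
p=r.current_tool_pos(); r.move_linear([p[0],p[1],.0998],vel=.02); print(fz0(2)-np.load("base.npy"))
r.set_gripper(0.75); print(r.current_opening())
p=r.current_tool_pos(); r.move_linear([p[0],p[1],.25],vel=.12); q=r.current_q(); q[0]-=.8; r.set_joints(q); print(r.current_t())
o=[]
for n,bx in(("top",(180,130,340,260)),("side",(220,120,380,250))):
    im=shot(n); W=world(im); c=im["pixels"].astype(int); m=(c[...,0]>80)&(c[...,1]<45)&(c[...,2]<45); x,y,X,Y=bx; k=np.zeros_like(m); k[y:Y,x:X]=1; m&=k
    w=W[m]; t=w[w[:,2]>w[:,2].max()-.006]; print(n,m.sum(),"top z",w[:,2].max(),np.median(t[:,2]),"min",w[:,2].min(),t.mean(0))
    o.append(cv2.resize(im["pixels"][y:Y,x:X],None,fx=2.5,fy=2.5))
cv2.imwrite("pics/end.png",np.hstack(o)[...,::-1])
E
```

```text
[-1.61042833 -0.89825605  8.23434189]
0.7520739569980006
36.0917
top 1 top z 0.08968857627926297 0.08968857627926297 min 0.08968857627926297 [0.53346058 0.10247389 0.08968858]
side 4 top z 0.020777642462192825 0.020777642462192825 min 0.0004958676215552904 [0.44418924 0.07930213 0.02077764]
```

View pics/end.png

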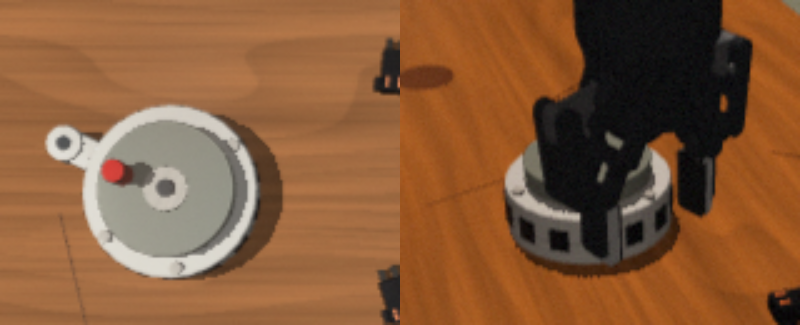

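The top view shows the red handle at crop (115,171), standing in the pulley next to the ear's direction. The arm blocks the side view. I'll measure the handle's height with a looser mask, then hand in if it agrees.

```bash
python3 - <<'E'
from h import *
a=np.load("top.npy",allow_pickle=True).item(); im=shot("top"); W=world(im); c=im["pixels"].astype(int)
m=(c[...,0]>120)&(c[...,0]>2.3*c[...,1])&(c[...,0]>2.3*c[...,2]); k=np.zeros_like(m); k[180:215,205:250]=1; m&=k
w=W[m]; t=w[w[:,2]>.10]; print(m.sum(),len(t),np.median(t[:,2]),t.mean(0),"expect",np.array([.5235,.0739])+.0397*np.array([np.cos(1.231),np.sin(1.231)]))
d=np.abs(c-a["pixels"].astype(int)).sum(2); print("brush/rotor changes",(d[140:175,325:350]>90).sum(),(d[230:262,325:350]>90).sum(),(d[95:145,360:410]>90).sum())
if abs(np.median(t[:,2])-.110)<.003: r.hand_in(); print("handed in",r.current_t())
E
```

```text
62 62 0.10960203177170774 [0.53594142 0.11130055 0.10992727] expect [0.53673181 0.11133006]
brush/rotor changes 0 0 0
the job is handed in; nothing more can be done
the job is handed in; nothing more can be done
```

The pin is home in the locking hole through the pulley, released, and the job is handed in at about 36 s on the robot's clock. No verdict is reported.

- **How it went:** I drew the pin from the small wooden holder. It went into the pulley hole without contact. I turned the pulley under a light push, about 2–7 N, and the pin dropped at about azimuth 1.22–1.28 rad, roughly 0.1 rad from the ear's direction. I then pushed it past the rubber cup at about 6 N. It stopped hard when the handle met the pulley, at about 16 N, the highest push I measured.
- **Last checks:** From the top camera, the handle's top is 109.6 mm high (110 mm expected when home). It is within 1 mm of where I released it. In the top view, the picture areas around the rotor and both brush holders did not change.
- **What failed:** The final side view was blocked by the arm, so the pin's uprightness was checked only from above. The first red mask in the last pictures was too strict and missed the handle, so I repeated it with a looser one.

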